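Change the plunger of a penetrometer stand

ROBOT

A 6-joint arm with a two-finger parallel gripper is mounted at the origin on a cart in front of the work surface, level with it; the furniture and walls round the work are solid. World frame = base frame: x ahead of the robot, y to its left, z up, the work surface at z = 0. Lengths are in mm, angles in rad, forces in N, time in s.
With the tool pointing down it reaches from about 375 to 900 mm from the base axis. Payload 3.1 kg.
Tool frame: the origin (TCP) lies between the finger pads; the fingertips stand 11 mm ahead of it and the grasp point (between the pads) lies 8 mm behind it; z points along the fingers, y is the line along which they close (so a half turn about z gives the same grasp; the last joint's range is limited). The gripper opens to 85 mm and grips with 20 to 120 N. Pads are 22 mm wide; open, the fingers measure 114 mm over their backs; the gripper's body (76 mm by 85 mm) begins 54 mm behind the grasp point. The pads swing forward as they close: fully open they stand 13 mm farther back than shut.
Start: joints at [-1.44, 0.527, 1.433, -0, 1.181, -0.178], TCP at [189.97, -595.406, 242.31] pointing down, gripper open.
Joint ranges: [-3.08, 3.08], [-0.75, 2.2], [0.22, 2.44], [-1.43, 4.57], [0, 2.65], [-2.85, 2.85]. Speed limits (rad/s): [2.79, 2.79, 3.14, 3.14, 3.14, 3.14].

INTERFACE

Orientations are given as a unit quaternion [w, x, y, z].
In Python, from cell import * gives the robot as it stands.
- The arm moves only by the tool apply_moves, never from a script. Its argument "series" is one flat list of numbers, 5 for each row, row after row: the shift along the tool's x, y, z each as a share of 20 cm, from -1 to 1, then the turn about the tool's z as a share of pi/4 rad, from -1 to 1, then the closure, from -1 (fully open) to 1 (shut). In form: [x, y, z, turn, grip, x, y, z, turn, grip, ...]. A call has 1 to 5 rows; each row is the pose to reach, as a shift and turn from the pose commanded when the call began, along the tool's axes at that moment; what a row does not reach only later rows make up. A row lasts 1/8 s, in which the tool goes at most 62.5 mm and 10.7 degrees, less where a joint would pass 70% of its speed; a pose out of reach is approached as far as the arm can. A call with a number of a shift or a turn outside -1 to 1 is refused whole. A call with a gripper value outside its range is refused whole. The fingers move at their own pace and stop on an object; "force" is the grip in N (left out, the last holds). Time passes only in rows, so rows that repeat a pose let the fingers close. It gives the time, the measured TCP pose, the force, the opening and the grip force at its end, in the units of the state.
- get_state(): the state, without advancing time (a new reading comes with each control period).
- read_camera(name): name is "scene" or "top" or "wrist"; returns the picture (400x640x3 uint8, red, green, blue); there is no depth.
- get_calibration(name): a dict with "intrinsics" (3x3 intrinsics, pixels), "R" (3x3) and "t" (3): a world point X has camera coordinates R X + t. Camera axes: x right, y down, z forward; pixel columns grow to the right and rows downward; lengths in mm; the calibration is good to about 2 mm. A picture is of the moment at which its call begins: read the wrist's pose just before it. get_calibration takes no time and is no camera call; for the wrist camera it gives the pose at the moment of the call.
- job_done(): hands the job in; it is judged then, once.
The state is a dict: "time_s": time; "qpos": joint angles; "qd": joint speeds; "tau": joint torques, N m; "position": TCP position; "ee_rot": TCP orientation; "force": force on the tool from outside, world axes, zero at the start; "ft_torque": the same for the moment, N m; "width": finger opening in mm; "finger_force": force on a finger pad.
Only numpy, scipy, OpenCV 4.12 (cv2) and the standard library are available. Lean on these libraries where they do the work, as an engineer would, in place of code of your own. Each camera call takes 0.05 s, during which the arm holds its last target. There are 200 camera calls.

TASK

Change the plunger in the two-bushing stand: draw the blue-headed plunger up out of the stand, drop it tip-down to the bottom of the free hole of the white holder and let go. Then take the red-headed plunger from the holder, thread it down through the upper and then the lower brass bushing, and finish while still holding it there upright and still, its tip about halfway between the underside of the lower bushing and the base plate, resting on nothing. Leave the yellow plunger in its hole and do not disturb the beaker, the reagent bottle or the petri dish.

Things in the scene. Friction and masses are not known exactly. Their poses are not given: they have to be found in the camera images.
- stand: Fixed stand: grey base plate 150 x 120 x 12 mm (x, y, z), steel column 22 mm thick at x = +45 mm, two flared brass bushings one above the other on aluminium arms. Origin: centre of the underside, on the bench; z up, x from the bushings towards the column. The bushings' common vertical axis is at x = -25, y = 0 mm. Nothing on it is higher than 134 mm.
- upper_mouth (a point): Centre of the upper bushing's mouth, 125 mm above the bench. Each bushing is 18 mm tall: mouth 22 mm wide inside (30 mm outside), narrowing over the top 8 mm to a straight bore of 13 mm. Underside of the upper bushing 107 mm above the bench.
- lower_mouth (a point): Centre of the lower bushing's mouth, 60 mm above the bench, straight below the upper; same shape; its underside is 42 mm above the bench.
- foot_point (a point): Point on the top of the base plate (12 mm above the bench) straight below both bushings.
- holder: Fixed white block 180 x 50 x 55 mm (x, y, z) with three blind upright holes in a row at y = 0, x = -60, 0 and +60 mm. Origin: centre of the underside. Holes 13 mm wide, 3 mm chamfer at the mouth, 45 mm deep (floor 10 mm above the bench). The hole at x = -60 mm (the one nearest the robot) is free at the start; the red and yellow plungers stand in the other two, in either order.
- holder_hole0 (a point): Centre of the free hole's mouth, 55 mm above the bench.
- blue_plunger: The old plunger: steel rod 10 mm thick, 140 mm long, with a flat chamfered tip and on top a round blue plastic head 16 mm thick, 35 mm tall (175 mm in all, 50 to 100 g). Origin: centre of the flat tip; z runs up the rod, the head lies at z = 140 to 175 mm. It starts loose in both bushings, its tip on the base plate, head 152 to 187 mm above the bench.
- red_plunger: The plunger to fit: steel rod 10 mm thick, 140 mm long, with a flat chamfered tip and on top a round red plastic head 16 mm thick, 35 mm tall (175 mm in all, 50 to 100 g). Origin: centre of the flat tip; z runs up the rod, the head lies at z = 140 to 175 mm. It starts upright in a holder hole, tip on the hole's floor 10 mm above the bench, head 150 to 185 mm above the bench.
- yellow_plunger: A spare to leave alone: steel rod 10 mm thick, 140 mm long, with a flat chamfered tip and on top a round yellow plastic head 16 mm thick, 35 mm tall (175 mm in all, 50 to 100 g). Origin: centre of the flat tip; z runs up the rod, the head lies at z = 140 to 175 mm. It starts upright in a holder hole.
- beaker: Bystander: loose clear beaker 74 mm wide, 93 mm tall. Origin: centre of the underside.
- reagent_bottle: Bystander: loose brown bottle with a black cap, 66 mm wide, 146 mm tall. Origin: centre of the underside.
- petri_dish: Bystander: loose clear dish 64 mm wide, 16 mm tall. Origin: centre of the underside.
Not all that is in view belongs to the job. Leave any orange or purple look-alike of the blue_plunger alone.

How it is judged (in metres and radians):
On the way, in this order (a step that is already met when the one before it is completed fails the run):
1. the blue plunger stands in a holder hole, its tip at the bottom, and is let go (z of blue_plunger in the frame of holder between 0 and 0.018 m and x of blue_plunger in the frame of holder between -0.075 and 0.075 m and y of blue_plunger in the frame of holder between -0.015 and 0.015 m and contact force between the fingers and blue_plunger below 0.05 N), for 0.2 s.
2. the red plunger's tip has come down through the upper bushing and is still above the lower bushing's bore (horizontal distance between red_plunger and foot_point below 0.006 m and angle between the z axis of red_plunger and the z axis of stand, either way round below 0.08 rad and z of red_plunger in the frame of stand between 0.05 and 0.106 m), for 0.04 s.
At the end, for the whole second after the job is handed in: Red plunger gripped (over 2 N), under 20 mm/s, upright within 0.08 rad, tip within 6 mm of the bushings' axis and 4 to 26 mm above the base plate (so below the lower bushing). Blue and yellow in holder holes, tips within 8 mm of the hole floor, fingers off them (all of step 1 and horizontal distance between red_plunger and foot_point below 0.006 m and angle between the z axis of red_plunger and the z axis of stand, either way round below 0.08 rad and z of red_plunger in the frame of stand between 0.016 and 0.038 m and contact force between the fingers and red_plunger above 2 N and linear speed of red_plunger below 0.02 m/s and z of yellow_plunger in the frame of holder between 0 and 0.018 m and x of yellow_plunger in the frame of holder between -0.075 and 0.075 m and y of yellow_plunger in the frame of holder between -0.015 and 0.015 m and contact force between the fingers and yellow_plunger below 0.05 N); the arm keeps its last pose, push and grip.
It fails at once if the beaker is pushed more than 30 mm or tipped over (distance of beaker from where it was at the start of the episode above 0.03 m or angle between beaker's own z axis and vertical above 0.5 rad).
It fails at once if the reagent bottle is pushed more than 30 mm or tipped over (distance of reagent_bottle from where it was at the start of the episode above 0.03 m or angle between reagent_bottle's own z axis and vertical above 0.5 rad).
It fails at once if the petri dish is pushed more than 30 mm or tipped over (distance of petri_dish from where it was at the start of the episode above 0.03 m or angle between petri_dish's own z axis and vertical above 0.5 rad).
It fails at once if the yellow plunger is pulled up out of its place (tip raised over 20 mm) (z of yellow_plunger in the frame of holder above 0.03 m).
It also fails if it takes over 64 s, if anything falls off the work surface, if the arm or the gripper's body presses on something with over 40 N, if the wrist force passes 120 N, or if a joint passes its speed limit or range.

## Working session

There is one attempt and no reset: what is moved stays moved. The work goes in short steps, Python scripts to look and compute and a tool call to move; the robot and the scene stay as the last step left them, time stands still between calls to the robot, and variables do not carry over. Pictures are saved under pics/ and viewed, at most 10 in all, crops included, and the job is handed in when it is done.

Besides the shell and the picture viewer there is one more tool, called as a command line: name --argument value ..., lists and objects as JSON in quotes. apply_moves: Moves the arm, as the interface text tells. Shift numbers are shares of 20 cm and turn numbers shares of pi/4 rad, none past 1 either way. Its arguments: {"type":"object","properties":{"series":{"type":"array","items":{"type":"number"}},"force":{"type":"number"}},"required":["series"]}

```bash
mkdir -p pics; ls; python3 - <<'E'
from cell import *
import cv2,numpy as np
s=get_state();print(s)
for n in("scene","top"):
    im=read_camera(n);cv2.imwrite(f"pics/{n}0.png",im[...,::-1]);c=get_calibration(n);print(n,{k:np.round(v,4).tolist() for k,v in c.items()})
E
```

```text
pics
{'time_s': 0.0, 'qpos': array([-1.44054460e+00,  5.28472309e-01,  1.43392528e+00,  5.13022354e-06,
        1.18135987e+00, -1.78534201e-01]), 'qd': array([-9.86215004e-05, -6.57474644e-04, -1.08712819e-03, -2.13706976e-04,
        9.68071858e-04,  4.86266343e-04]), 'tau': array([-9.66424923e-04, -4.42345190e+01, -1.78025222e+01, -3.29736513e-04,
        8.54531187e-03, -1.17690894e-05]), 'position': array([ 189.85636523, -594.73788657,  241.322491  ]), 'ee_rot': array([-1.08203441e-03,  9.88104635e-01,  1.53779255e-01,  2.84994067e-05]), 'force': array([-0.20651772, -0.28504047,  0.77458633]), 'ft_torque': array([ 0.06175364, -0.02672589,  0.04951741]), 'finger_force': 0.0, 'width': 85.32607864947853}
scene {'intrinsics': [[414.0498, 0.0, 315.7388], [0.0, 414.0498, 204.5453], [0.0, 0.0, 1.0]], 'R': [[-0.8664, -0.499, -0.0168], [-0.2516, 0.4655, -0.8486], [0.4313, -0.731, -0.5288]], 't': [462.7551, 215.4019, 899.483]}
top {'intrinsics': [[512.074, 0.0, 323.0939], [0.0, 512.074, 200.1078], [0.0, 0.0, 1.0]], 'R': [[0.0101, -0.9999, 0.0045], [-0.9975, -0.0104, -0.0697], [0.0697, -0.0038, -0.9976]], 't': [25.6594, 525.0026, 1628.5311]}
```

View pics/scene0.png

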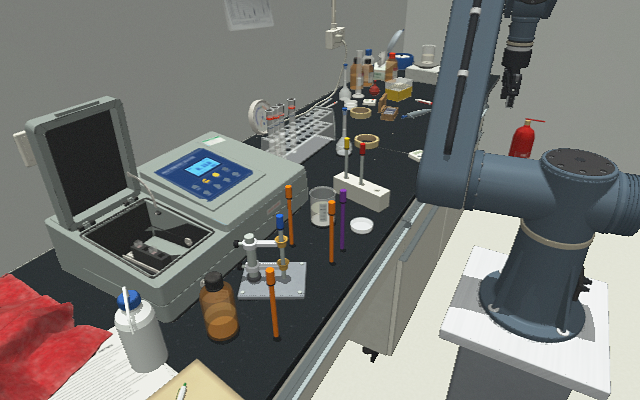

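View pics/top0.png

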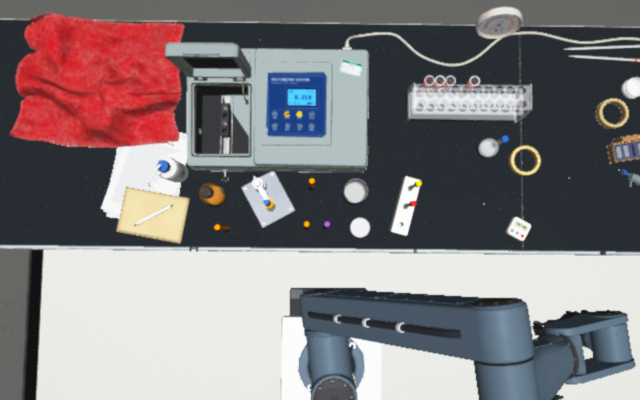

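Look-alikes: blue head is at scene (280,219) / top (266,204), standing in the bushings. The others are orange pegs at scene (289,188), (332,204), (270,272) and a purple one at (343,192). There is also a blue bottle cap at (127,298). Red (362,148) and yellow (347,143) stand in the white holder. I choose the blue head on the stand, then measure.

```bash
cat > h.py <<'E'
from cell import *
import cv2,numpy as np
def mask(im,col):
    h=cv2.cvtColor(im,cv2.COLOR_RGB2HSV).astype(int);H,S,V=h[...,0],h[...,1],h[...,2]
    r={'blue':(100,125),'yellow':(25,34),'orange':(8,19),'purple':(126,155),'red':(-1,4)}[col]
    m=(H>r[0])&(H<=r[1])|((H>174) if col=='red' else False)
    return (m&(S>130)&(V>60)).astype(np.uint8)
def blobs(im,col,roi=(0,0,640,400),amin=6):
    x0,y0,x1,y1=roi;m=mask(im,col);z=np.zeros_like(m);z[y0:y1,x0:x1]=m[y0:y1,x0:x1]
    n,l,st,c=cv2.connectedComponentsWithStats(z)
    return [(np.round(c[i],1).tolist(),st[i].tolist()) for i in range(1,n) if st[i][4]>=amin]
def ray(cal,uv):
    d=cal["R"].T@np.linalg.solve(cal["intrinsics"],[uv[0],uv[1],1.]);return -cal["R"].T@cal["t"],d
def onplane(cal,uv,z):
    o,d=ray(cal,uv);return o+d*(z-o[2])/d[2]
def proj(cal,X):
    p=cal["intrinsics"]@(cal["R"]@np.asarray(X,float)+cal["t"]);return p[:2]/p[2]
def yaw(q):
    w,x,y,z=q;return np.arctan2(2*(x*y+w*z),1-2*(y*y+z*z))
def shares(dx,dy,dz,a):  # world shift mm -> tool shares, tool down, x axis at yaw a
    c,s=np.cos(a),np.sin(a);return np.round(np.array([c*dx+s*dy,s*dx-c*dy,-dz])/200,4)
E
python3 - <<'E'
from h import *
for n,roi in(("top",(195,165,440,245)),("scene",(200,130,400,345))):
    im=cv2.imread(f"pics/{n}0.png")[...,::-1].copy();cal=get_calibration(n)
    for c in('blue','yellow','red','orange','purple'):
        for b in blobs(im,c,roi):
            print(n,c,b, np.round(onplane(cal,b[0],180 if n=="top" else 170),0)[:2])
    if n=="top":
        h=cv2.cvtColor(im,cv2.COLOR_RGB2HSV)
        for nm,r in(("holder",(380,165,435,245)),("stand",(235,165,300,235))):
            x0,y0,x1,y1=r;m=((h[...,2]>(180 if nm=="holder" else 120))&(h[...,1]<50)).astype(np.uint8);z=m*0;z[y0:y1,x0:x1]=m[y0:y1,x0:x1]
            cs=max(cv2.findContours(z,0,2)[0],key=cv2.contourArea);b=cv2.boxPoints(cv2.minAreaRect(cs))
            print(nm,cv2.contourArea(cs),[np.round(onplane(cal,p,55 if nm=="holder" else 12),0)[:2].tolist() for p in b])
        print([np.round(onplane(cal,p,0),0)[:2] for p in((355,190),(360,227),(212,194))])
E
```

```text
top blue ([266.0, 201.8], [264, 200, 5, 5, 21]) [507. 197.]
top yellow ([418.5, 183.0], [416, 181, 6, 5, 26]) [ 566. -245.]
top red ([413.2, 203.2], [410, 201, 7, 5, 28]) [ 507. -230.]
top orange ([311.6, 182.2], [308, 177, 7, 11, 40]) [565.  66.]
top orange ([213.3, 194.8], [199, 183, 27, 23, 334]) [526. 350.]
top orange ([306.1, 224.1], [303, 221, 7, 7, 28]) [443.  80.]
top orange ([221.1, 227.3], [214, 224, 16, 7, 63]) [432. 325.]
top purple ([326.5, 223.7], [324, 221, 6, 7, 33]) [445.  21.]
holder 761.5 [[427.0, -181.0], [603.0, -226.0], [590.0, -277.0], [414.0, -231.0]]
stand 1691.5 [[575.0, 306.0], [634.0, 199.0], [492.0, 120.0], [433.0, 226.0]]
[array([560., -73.]), array([440., -90.]), array([542., 392.])]
scene blue ([219.7, 174.9], [200, 149, 52, 52, 1196]) [762.  95.]
scene blue ([206.2, 164.0], [201, 162, 11, 6, 32]) [838.  63.]
scene blue ([279.4, 221.0], [276, 213, 8, 17, 108]) [507. 197.]
scene yellow ([215.3, 174.3], [214, 173, 4, 3, 9]) [775.  98.]
scene red ([362.2, 148.2], [360, 143, 5, 11, 51]) [ 507. -228.]
scene orange ([289.3, 211.6], [285, 185, 9, 60, 260]) [509. 156.]
scene orange ([331.1, 229.5], [328, 200, 8, 63, 302]) [395. 172.]
scene orange ([269.8, 275.6], [265, 267, 10, 18, 140]) [424. 349.]
scene orange ([219.4, 312.6], [200, 282, 38, 59, 1468]) [444. 460.]
scene orange ([273.5, 311.5], [269, 286, 10, 51, 257]) [370. 416.]
scene purple ([342.7, 195.2], [340, 189, 6, 13, 73]) [437.  36.]
scene purple ([342.0, 226.0], [340, 204, 5, 45, 138]) [381. 150.]
```

Blue head triangulates to (507,197) in both views, red to (507,-229), yellow to (566,-245), and the free hole to about (449,-214). I'll move towards the holder and check with the wrist camera.

```bash
python3 - <<'E'
from h import *
s=get_state();a=yaw(s["ee_rot"]);print(a,shares(120,180,44,a), shares(120,180,44,-.26))
c=get_calibration("wrist");print(c["intrinsics"].tolist(),(-c["R"].T@c["t"]).round(),c["R"].round(3).tolist())
E
```

```text
0.3088267642052277 [ 0.8452 -0.6751 -0.22  ] [ 0.3485 -1.024  -0.22  ]
[[321.43200956723194, 0.0, 323.27183140689647], [0.0, 321.43200956723194, 197.34674789351922], [0.0, 0.0, 1.0]] [ 268. -571.  374.] [[0.305, -0.952, -0.0], [-0.903, -0.29, 0.317], [-0.302, -0.096, -0.949]]
```

apply_moves --series '[0.845,-0.675,-0.22,0.724,-1,0.845,-0.675,-0.22,0.724,-1,0.845,-0.675,-0.22,0.724,-1,0.845,-0.675,-0.22,0.724,-1,0.845,-0.675,-0.22,0.724,-1]' --force 40

```text
time_s: 0.72
position: [311.0, -413.2, 286.7]
ee_rot: [-0.0, 0.992, -0.128, 0.0]
force: [0.0, -1.1, -0.2]
width: 85.2
finger_force: 0.0
```

apply_moves --series '[0.348,-0.98,-0.22,0,-1,0.348,-0.98,-0.22,0,-1,0.348,-0.98,-0.22,0,-1,0.348,-0.98,-0.22,0,-1,0.348,-0.98,-0.22,0,-1]'

```text
time_s: 1.35
position: [428.2, -243.7, 330.4]
ee_rot: [0.0, 0.992, -0.128, 0.0]
force: [0.2, -0.1, -0.1]
width: 85.3
finger_force: 0.0
```

```bash
python3 - <<'E'
from h import *
s=get_state();print(s["position"],yaw(s["ee_rot"]),s["time_s"],s["qpos"].round(2),s["qd"].round(3))
c=get_calibration("wrist");im=read_camera("wrist");cv2.imwrite("pics/w1.png",im[...,::-1])
for col in("red","yellow"):
    for b in blobs(im,col,amin=40): print(col,b,onplane(c,b[0],175).round(1))
for X in((507,-229,185),(566,-245,185),(449,-214,55)): print(proj(c,X))
E
```

```text
[ 428.22998448 -243.71978879  330.36589003] -0.2572768404162485 1.35 [-0.74  0.24  1.64 -0.    1.26  1.08] [-0.044  0.01   0.008 -0.019 -0.006 -0.011]
red ([593.2, 89.5], [590, 86, 8, 8, 49]) [ 449.5 -487.5  175. ]
red ([282.9, 100.4], [272, 92, 23, 18, 311]) [ 507.8 -229.8  175. ]
yellow ([276.4, 17.8], [269, 9, 19, 21, 142]) [ 569.4 -243.1  175. ]
[280.91463651 102.01582795]
[278.30887056  19.08609288]
[295.54817005 147.63310541]
```

View pics/w1.png

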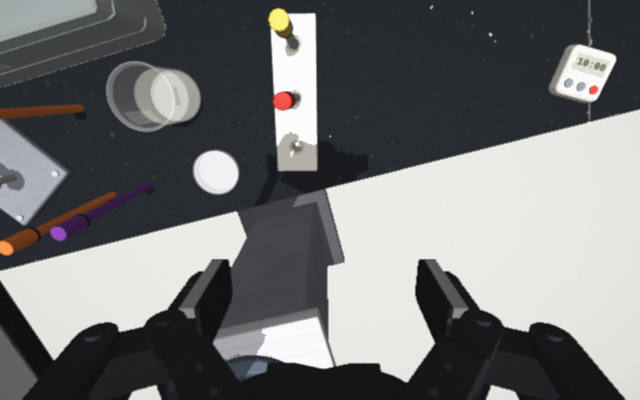

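Wrist view: red head at (283,100), yellow at (279,20), free hole at (296,147), all as predicted. Beaker (150,95) and dish (216,172) are clear of the path. Now over to the blue head.

```bash
python3 - <<'E'
from h import *
s=get_state();p=s["position"];a=yaw(s["ee_rot"]);print(shares((507-p[0])/3,(197-p[1])/3,(340-p[2])/3,a))
E
```

```text
[-0.0604 -0.7453 -0.0167]
```

apply_moves --series '[-0.06,-0.745,-0.017,0,-1,-0.06,-0.745,-0.017,0,-1,-0.06,-0.745,-0.017,0,-1]'

```text
time_s: 1.78
position: [453.7, -96.1, 333.1]
ee_rot: [-0.0, 0.992, -0.13, -0.001]
force: [0.9, -0.7, -0.1]
width: 85.4
finger_force: 0.0
```

apply_moves --series '[-0.06,-0.745,-0.017,0,-1,-0.06,-0.745,-0.017,0,-1,-0.06,-0.745,-0.017,0,-1]'

```text
time_s: 2.15
position: [481.3, 51.0, 336.5]
ee_rot: [0.0, 0.992, -0.129, -0.0]
force: [-0.2, -1.0, 0.2]
width: 85.3
finger_force: 0.0
```

apply_moves --series '[-0.06,-0.745,-0.017,0,-1,-0.06,-0.745,-0.017,0,-1,-0.06,-0.745,-0.017,0,-1,-0.06,-0.745,-0.017,0,-1,-0.06,-0.745,-0.017,0,-1]'

```text
time_s: 2.78
position: [507.9, 195.4, 339.8]
ee_rot: [0.001, 0.991, -0.131, -0.001]
force: [-0.1, -0.3, -0.5]
width: 85.3
finger_force: 0.0
```

```bash
python3 - <<'E'
from h import *
s=get_state();p=s["position"];a=yaw(s["ee_rot"]);print(p,a,s["time_s"],s["qpos"].round(2),s["qd"].round(3))
c=get_calibration("wrist");im=read_camera("wrist");cv2.imwrite("pics/w2.png",im[...,::-1])
for b in blobs(im,"blue",amin=40): print(b,onplane(c,b[0],180).round(1))
print(proj(c,(507,197,187)),proj(c,p))
E
```

```text
[507.89437574 195.41311794 339.83491594] -0.26186296470708426 2.775 [ 0.16  0.31  1.51 -0.    1.32  2.  ] [-0.009 -0.011  0.005  0.004 -0.001  0.005]
([6.5, 158.1], [0, 141, 17, 33, 406]) [604.1 469.5 180. ]
([321.1, 181.5], [314, 170, 15, 23, 293]) [508.  196.4 180. ]
[320.73574285 184.76446636] [322.10596949 273.07409664]
```

View pics/w2.png

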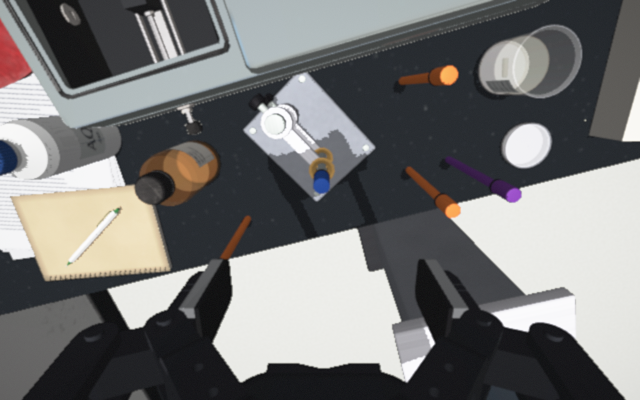

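Blue head is at (321,181) midway between the open fingers; stand, column and bottle are clear of the descent. Going down to mid-head and closing.

apply_moves --series '[0,-0.006,0.3,0,-1,0,-0.006,0.6,0,-1,0,-0.006,0.85,0,-1,0,-0.006,0.89,0,-1,0,-0.006,0.89,0,-1]'

```text
time_s: 3.45
position: [508.8, 197.7, 163.2]
ee_rot: [-0.0, 0.991, -0.13, 0.0]
force: [0.8, 0.7, 0.2]
width: 85.2
finger_force: 0.0
```

apply_moves --series '[0,0,0,0,1,0,0,0,0,1,0,0,0,0,1,0,0,0,0,1,0,0,0,0,1]'

```text
time_s: 4.08
position: [508.3, 198.5, 163.2]
ee_rot: [0.0, 0.992, -0.129, 0.001]
force: [-1.0, -0.5, 5.9]
width: 15.1
finger_force: 39.0
```

apply_moves --series '[0,0,0,0,1,0,0,0,0,1,0,0,0,0,1]'

```text
time_s: 4.45
position: [508.3, 198.4, 163.2]
ee_rot: [0.0, 0.992, -0.129, 0.001]
force: [-0.0, -0.2, 5.7]
width: 15.1
finger_force: 39.0
```

apply_moves --series '[0,0,-0.15,0,1,0,0,-0.35,0,1,0,0,-0.6,0,1,0,0,-0.9,0,1,0,0,-1,0,1]'

```text
time_s: 5.08
position: [509.3, 199.0, 366.4]
ee_rot: [-0.001, 0.992, -0.129, 0.003]
force: [0.7, -0.7, -1.7]
width: 15.0
finger_force: 39.2
```

apply_moves --series '[0,0,0,0,1,0,0,0,0,1]'

```text
time_s: 5.32
position: [506.9, 198.4, 360.6]
ee_rot: [0.0, 0.992, -0.13, -0.002]
force: [0.1, -0.1, -0.4]
width: 15.1
finger_force: 39.2
```

```bash
python3 - <<'E'
from h import *
s=get_state();p=s["position"];a=yaw(s["ee_rot"]);print(p,a,s["time_s"],s["force"],s["ft_torque"],s["width"])
c=get_calibration("wrist");im=read_camera("wrist");cv2.imwrite("pics/w3.png",im[...,::-1])
print(proj(c,p-[0,0,150]))
print(shares((449-p[0])/3,(-214-p[1])/3,(365-p[2])/3,a))
E
```

```text
[506.86418002 198.38244432 360.63330801] -0.25986631789001374 5.325 [ 0.08452294 -0.11843052 -0.44114889] [-0.01243289  0.01513061  0.07522804] 15.052658527122269
[322.16200431 183.91456838]
[ 0.0834  0.689  -0.0073]
```

View pics/w3.png

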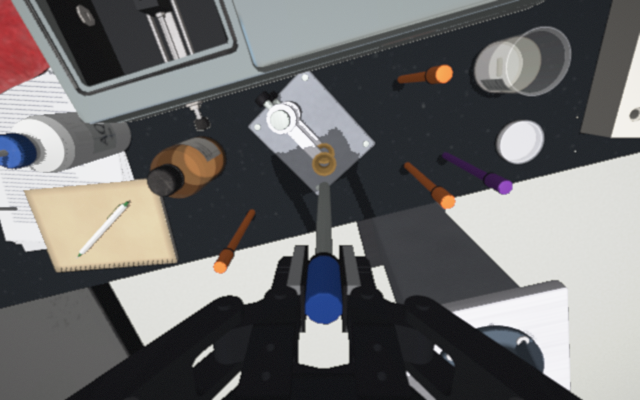

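Blue is held upright, clear of the stand, with its tip at (324,184); the empty upper mouth is at about (324,159). Moving over the free hole.

apply_moves --series '[0.02,0.17,-0.007,0,1,0.05,0.42,-0.007,0,1,0.083,0.689,-0.007,0,1]'

```text
time_s: 5.75
position: [487.6, 60.2, 362.0]
ee_rot: [0.0, 0.992, -0.129, -0.002]
force: [-0.3, -0.7, -0.9]
width: 14.6
finger_force: 39.2
```

apply_moves --series '[0.028,0.23,-0.007,0,1,0.056,0.46,-0.007,0,1,0.083,0.689,-0.007,0,1]'

```text
time_s: 6.12
position: [468.2, -77.5, 363.6]
ee_rot: [-0.001, 0.992, -0.13, -0.002]
force: [0.5, -1.0, -1.3]
width: 14.9
finger_force: 39.2
```

apply_moves --series '[0.028,0.23,-0.007,0,1,0.056,0.46,-0.007,0,1,0.075,0.61,-0.007,0,1,0.083,0.689,-0.007,0,1,0.083,0.689,-0.007,0,1]'

```text
time_s: 6.75
position: [449.5, -214.0, 365.6]
ee_rot: [-0.001, 0.991, -0.13, -0.001]
force: [0.3, 1.8, -0.8]
width: 14.8
finger_force: 39.2
```

```bash
python3 - <<'E'
from h import *
s=get_state();p=s["position"];a=yaw(s["ee_rot"]);print(p,a,s["time_s"],s["force"],s["width"],s["qd"].round(3))
c=get_calibration("wrist");im=read_camera("wrist");cv2.imwrite("pics/w4.png",cv2.resize(im[90:290,220:420,::-1],None,fx=3,fy=3))
print(proj(c,p-[0,0,150]),proj(c,(449,-214,55)))
for b in blobs(im,"red",(250,0,400,200),20)+blobs(im,"yellow",(250,0,400,200),20): print(b,onplane(c,b[0],178).round(1))
E
```

```text
[ 449.46702572 -213.95060516  365.60114466] -0.2613251130283069 6.75 [ 0.34874941  1.78989046 -0.78026806] 14.77869695999523 [ 0.031 -0.019  0.01   0.013  0.008  0.006]
[322.6245657  184.15074997] [322.93673977 152.12528132]
([323.3, 112.8], [316, 105, 15, 17, 196]) [ 507.9 -230.2  178. ]
([322.6, 49.5], [316, 45, 15, 8, 24]) [ 562.  -243.9  178. ]
```

View pics/w4.png

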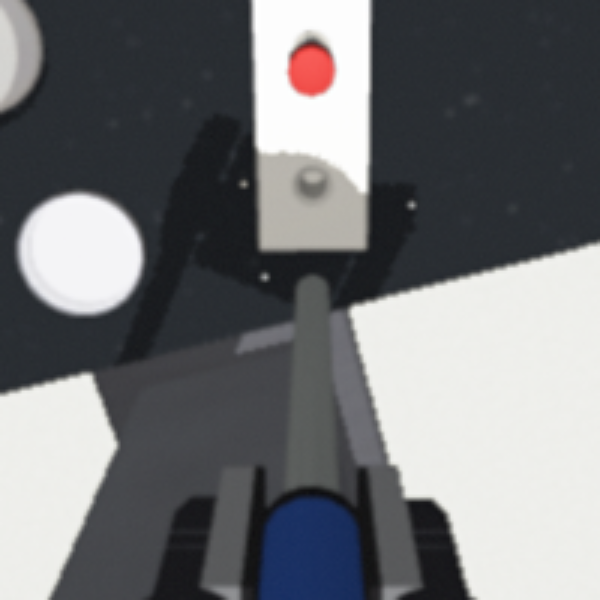

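The free hole is at (324,151) and the tip at (324,184), so they're laterally aligned. A 1 mm shift along tool x, then down.

apply_moves --series '[0.005,0,0.25,0,1,0.005,0,0.5,0,1,0.005,0,0.7,0,1,0.005,0,0.75,0,1,0.005,0,0.75,0,1]'

```text
time_s: 7.42
position: [451.3, -213.4, 217.0]
ee_rot: [-0.0, 0.992, -0.129, -0.0]
force: [-0.4, -0.8, -0.3]
width: 14.9
finger_force: 39.2
```

apply_moves --series '[0,0,0.03,0,1,0,0,0.06,0,1,0,0,0.09,0,1,0,0,0.12,0,1,0,0,0.12,0,1]'

```text
time_s: 8.05
position: [450.5, -213.9, 192.2]
ee_rot: [-0.0, 0.992, -0.13, -0.001]
force: [0.3, -0.3, 0.2]
width: 14.7
finger_force: 39.2
```

apply_moves --series '[0,0,0.04,0,1,0,0,0.08,0,1,0,0,0.12,0,1,0,0,0.14,0,1,0,0,0.14,0,1]'

```text
time_s: 8.68
position: [450.6, -213.9, 164.3]
ee_rot: [-0.0, 0.992, -0.13, -0.0]
force: [-0.0, -0.1, -1.0]
width: 14.9
finger_force: 39.2
```

apply_moves --series '[0,0,0,0,-1,0,0,0,0,-1,0,0,0,0,-1,0,0,0,0,-1,0,0,0,0,-1]'

```text
time_s: 9.3
position: [450.9, -214.1, 164.8]
ee_rot: [0.0, 0.992, -0.13, 0.0]
force: [0.3, 0.8, -0.6]
width: 85.5
finger_force: 0.0
```

apply_moves --series '[0,0,0,0,-1,0,0,-0.2,0,-1,0,0,-0.5,0,-1,0,0,-0.7,0,-1,0,0,-0.7,0,-1]'

```text
time_s: 9.93
position: [452.5, -215.3, 308.3]
ee_rot: [0.002, 0.992, -0.129, 0.004]
force: [-0.2, -0.4, 0.1]
width: 85.4
finger_force: 0.0
```

```bash
python3 - <<'E'
from h import *
s=get_state();p=s["position"];a=yaw(s["ee_rot"]);print(p,a,s["time_s"],s["force"],s["width"])
c=get_calibration("wrist");im=read_camera("wrist");cv2.imwrite("pics/w5.png",im[...,::-1])
for col in("blue","red","yellow"):
    for b in blobs(im,col,(200,0,440,400),20): print(col,b,onplane(c,b[0],175).round(1))
q=(508,-230);print(shares(q[0]-p[0],q[1]-p[1],0,a),p[2]-161)
E
```

```text
[ 452.49698772 -215.29279704  308.25037324] -0.2596683170944393 9.925 [-0.16787073 -0.36127249  0.09274026] 85.3782154830685
blue ([322.8, 194.0], [313, 180, 20, 28, 425]) [ 449.7 -215.4  175. ]
red ([321.8, 123.4], [313, 113, 18, 21, 299]) [ 507.8 -230.   175. ]
yellow ([320.9, 46.0], [312, 39, 19, 12, 38]) [ 563.3 -244.   175. ]
[ 2.871e-01 -2.000e-04  0.000e+00] 147.25037324135167
```

View pics/w5.png

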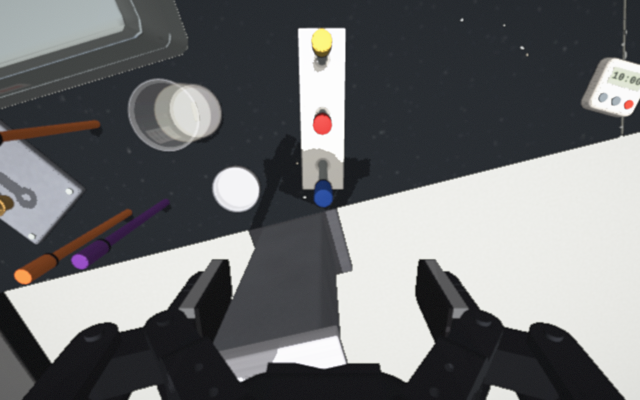

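Blue stands at the bottom of the free hole (323,194), fingers off. Now the red head, (322,123).

apply_moves --series '[0.29,0,0,0,-1,0.292,0,0.1,0,-1,0.292,0,0.4,0,-1,0.292,0,0.66,0,-1,0.292,0,0.71,0,-1]'

```text
time_s: 10.6
position: [503.9, -226.7, 157.9]
ee_rot: [-0.003, 0.992, -0.13, -0.005]
force: [-0.9, -0.8, 1.1]
width: 85.5
finger_force: 0.0
```

apply_moves --series '[0,0,0,0,-1,0,0,0,0,1,0,0,0,0,1,0,0,0,0,1,0,0,0,0,1]'

```text
time_s: 11.22
position: [507.6, -229.3, 163.5]
ee_rot: [0.0, 0.992, -0.13, 0.001]
force: [0.4, 0.4, 4.5]
width: 14.8
finger_force: 38.9
```

apply_moves --series '[0,0,0,0,1,0,0,0,0,1,0,0,0,0,1,0,0,0,0,1]'

```text
time_s: 11.72
position: [507.8, -229.4, 163.5]
ee_rot: [0.0, 0.992, -0.13, 0.001]
force: [-0.1, -1.0, 5.8]
width: 15.0
finger_force: 39.0
```

apply_moves --series '[0,0,-0.15,0,1,0,0,-0.35,0,1,0,0,-0.6,0,1,0,0,-0.9,0,1,0,0,-1,0,1]'

```text
time_s: 12.35
position: [508.4, -229.9, 366.6]
ee_rot: [0.002, 0.992, -0.129, 0.003]
force: [-0.6, 0.4, -1.9]
width: 14.9
finger_force: 39.2
```

apply_moves --series '[0,0,0,0,1,-0.04,-0.17,0,0,1,-0.1,-0.4,0,0,1,-0.183,-0.688,0,0,1]'

```text
time_s: 12.85
position: [506.3, -85.7, 360.0]
ee_rot: [-0.001, 0.991, -0.131, -0.002]
force: [0.3, 0.8, -1.3]
width: 15.1
finger_force: 39.1
```

apply_moves --series '[-0.06,-0.23,0,0,1,-0.12,-0.46,0,0,1,-0.183,-0.688,0,0,1]'

```text
time_s: 13.22
position: [505.9, 57.3, 360.2]
ee_rot: [0.0, 0.992, -0.13, -0.002]
force: [0.9, 0.0, 0.1]
width: 14.6
finger_force: 39.1
```

apply_moves --series '[-0.06,-0.23,0,0,1,-0.12,-0.46,0,0,1,-0.165,-0.62,0,0,1,-0.183,-0.688,0,0,1,-0.183,-0.688,0,0,1]'

```text
time_s: 13.85
position: [506.6, 198.1, 361.3]
ee_rot: [0.001, 0.992, -0.129, -0.001]
force: [0.2, -0.5, -1.3]
width: 14.8
finger_force: 39.2
```

apply_moves --series '[0,0,0,0,1,0,0,0,0,1]'

```text
time_s: 14.1
position: [507.4, 196.9, 362.6]
ee_rot: [0.0, 0.991, -0.13, -0.0]
force: [0.2, 0.2, -0.6]
width: 14.7
finger_force: 39.2
```

```bash
python3 - <<'E'
from h import *
for i in range(3):
    s=get_state();p=s["position"];a=yaw(s["ee_rot"]);print(p,a,s["time_s"],s["force"].round(1),s["width"])
    c=get_calibration("wrist");im=read_camera("wrist")
cv2.imwrite("pics/w6.png",cv2.resize(im[100:250,225:425,::-1],None,fx=4,fy=4))
print(proj(c,p-[0,0,153]),proj(c,(507.5,198,125)),[proj(c,(507.5+d,198,125)) for d in(-11,11)])
E
```

```text
[507.36932285 196.86283371 362.61402088] -0.26162015071701755 14.1 [ 0.2  0.2 -0.6] 14.721052523114796
[507.38623339 196.99373127 362.74875843] -0.26153145508461606 14.15 [-0.2 -0.2 -0.3] 14.685572341939686
[507.38594833 197.16234319 362.78567459] -0.2613457018053372 14.2 [ 0.7 -0.1 -0.5] 15.181475481965444
[322.35300485 183.58451101] [321.70473844 163.7633126 ] [array([324.10855425, 172.58166122]), array([319.25763632, 154.78616904])]
```

View pics/w6.png

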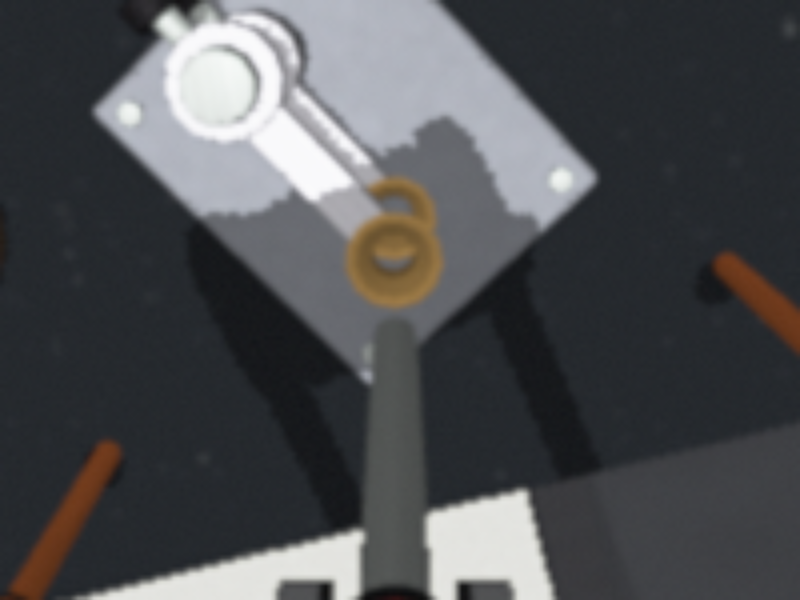

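Upper mouth rim is centred at (323.5,165) and the tip at (324,184), giving a correction of about 1 mm each in -x and -y of the tool. Going down into the upper bushing.

apply_moves --series '[-0.006,-0.005,0.2,0,1,-0.006,-0.005,0.35,0,1,-0.006,-0.005,0.4,0,1,-0.006,-0.005,0.44,0,1,-0.006,-0.005,0.44,0,1]'

```text
time_s: 14.88
position: [506.7, 199.3, 275.1]
ee_rot: [-0.0, 0.992, -0.13, 0.0]
force: [-0.4, 0.1, -0.8]
width: 15.1
finger_force: 39.2
```

apply_moves --series '[0,0,0.03,0,1,0,0,0.06,0,1,0,0,0.09,0,1,0,0,0.11,0,1,0,0,0.11,0,1]'

```text
time_s: 15.5
position: [506.0, 199.3, 252.2]
ee_rot: [0.0, 0.992, -0.13, -0.001]
force: [0.7, 0.3, -0.4]
width: 14.5
finger_force: 39.2
```

apply_moves --series '[0,0,0.04,0,1,0,0,0.08,0,1,0,0,0.12,0,1,0,0,0.16,0,1,0,0,0.16,0,1]'

```text
time_s: 16.12
position: [505.7, 199.3, 219.8]
ee_rot: [0.0, 0.992, -0.13, -0.001]
force: [-0.4, -0.0, -0.5]
width: 14.5
finger_force: 39.2
```

apply_moves --series '[0,0,0.03,0,1,0,0,0.06,0,1,0,0,0.08,0,1,0,0,0.1,0,1,0,0,0.1,0,1]'

```text
time_s: 16.75
position: [506.1, 199.3, 200.4]
ee_rot: [0.0, 0.992, -0.13, -0.0]
force: [-0.1, -0.4, 0.4]
width: 15.0
finger_force: 39.2
```

apply_moves --series '[0,0,0.03,0,1,0,0,0.06,0,1,0,0,0.09,0,1,0,0,0.1,0,1,0,0,0.1,0,1]'

```text
time_s: 17.38
position: [506.2, 199.4, 180.5]
ee_rot: [0.0, 0.992, -0.13, -0.0]
force: [-0.6, -0.4, -1.0]
width: 15.0
finger_force: 39.2
```

apply_moves --series '[0,0,0,0,1,0,0,0,0,1,0,0,0,0,1]'

```text
time_s: 17.75
position: [506.4, 199.4, 180.9]
ee_rot: [-0.0, 0.992, -0.13, 0.0]
force: [-0.4, 0.1, -0.1]
width: 14.8
finger_force: 39.2
```

```bash
python3 - <<'E'
from h import *
c=get_calibration("scene");im=read_camera("scene");s=get_state();print(s["position"],s["force"].round(2),s["ft_torque"].round(2),s["qd"].round(3),s["time_s"])
A=(506.5,198)
o=[proj(c,(*A,z)) for z in(12,26,42,60,107,125,167,202)];print(np.round(o,1).tolist())
x=250;y=190;cv2.imwrite("pics/s7.png",np.hstack([cv2.resize(im[190:310,230:330,::-1],None,fx=4,fy=4),cv2.resize(im[120:240,320:420,::-1],None,fx=4,fy=4)]))
E
```

```text
[506.33064572 199.39086435 180.83962547] [ 0.38 -0.58 -0.73] [-0.02 -0.    0.05] [-0.     0.001  0.002  0.    -0.001  0.   ] 17.8
[[283.6, 277.3], [283.2, 272.8], [282.8, 267.5], [282.4, 261.4], [281.1, 244.9], [280.6, 238.4], [279.4, 222.5], [278.3, 208.7]]
```

View pics/s7.png

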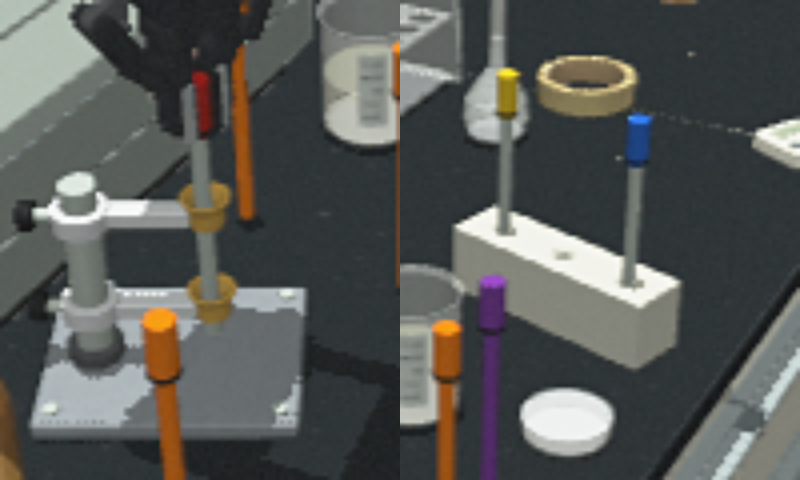

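Scene view: red runs through both bushings, with the head bottom at crop (203,135). Blue (638,140) and yellow (508,92) stand in the holder, and the dish and beaker are untouched. One numeric check of the red head's height, then I'll hand in.

```bash
python3 - <<'E'
from h import *
c=get_calibration("scene");im=read_camera("scene")
b=blobs(im,"red",(265,200,295,240),5);print(b)
st=max(b,key=lambda t:t[1][4])[1];bot=st[1]+st[3]
zs=np.arange(140,190);z=zs[np.argmin([abs(proj(c,(504,203,k))[1]+.5-bot) for k in zs])]
print("head bottom z",z,"tip",z-140)
im0=cv2.imread("pics/scene0.png")[...,::-1].copy();print("ref blue",blobs(im0,"blue",(265,200,295,240),5), proj(c,(504,203,152)))
if 18<=z-140<=36: print(job_done())
E
```

```text
[([280.4, 214.2], [278, 208, 5, 15, 54])]
head bottom z 171 tip 31
ref blue [([279.4, 221.0], [276, 213, 8, 17, 108])] [279.47245188 229.77403997]
the job is handed in; nothing more can be done
None
```

The blue plunger stands released in the holder's free hole. The red one is held still and upright through both bushings, its tip an estimated 15–19 mm above the base plate (allowed 4–26 mm). The yellow plunger and bystanders look untouched; the job is handed in with no verdict shown.

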